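# Load and lock the drilling template

## Task

Hang the drilling template on the two pins of the drill fixture: line up both holes, lower it gently and let it down flat onto its seats. Then push the clamp slide over the template's edge until the sprung pawl clicks in behind the slide's tooth. Leave the other things on the bench where they are.

Things in the scene. Friction and masses are not known exactly. Their poses are not given: they have to be found in the camera images.
- fixture: Fixed drill fixture: dark steel base 210 (x) x 290 (y) x 20 mm. Origin: centre of its underside; z up. Two upright steel pins at x = -65 and +65, y = +80 mm: 14 mm diameter up to 56 mm above the bench, then tapering to 5 mm at the tip, 68 mm above it. The clamp slide runs on the -y half, along x = 0; the sprung pawl is on its +x side, the workpiece between the pins.
- seat (a point): Point on the fixture midway between the pins, 36 mm above the bench, where the template's origin lies when home (on the pins' round shoulders and the workpiece). Its x axis runs through both pins, its y axis is the slide's push direction, z up.
- template: Loose drilling template: aluminium plate 180 (x) x 110 (y) x 8 mm, about 0.5 kg, flat on the bench. Origin: centre of its underside; z up. Through holes of 17 mm diameter at x = -65 and +65 mm, y = 0. Bridge handle on its centre: bar 84 mm long in x, 16 mm wide in y, 40 to 54 mm above the underside; clear span between its legs 60 mm. The same when turned half round.
- push_face (a point): Clamp slide: centre of the rear (-y) face of its upright push plate, 75 mm above the bench; axes as the fixture's; push along +y. The push plate is 60 mm wide (x), 12 thick, 55 to 87 mm above the bench; below it the slide's end is flush, 44 mm wide. The tongue reaches 93 mm ahead of this face, 47 to 57 mm above the bench, so 3 mm clear over a template that lies flat.
- slide (a joint): Travel of the clamp slide towards the pins, m: 0 fully back, 0.068 end stop; starts between 0 and 0.015. Needs about 3 N, and up to about 8 N while its side tooth pushes the pawl aside (beyond about 0.02). Past about 0.062 the pawl springs in behind the tooth and blocks the return. It stays where it is left.
- pawl (a joint): Turn of the sprung pawl, rad: 0 at rest (swung in towards the slide), growing to about 0.23 while the slide's tooth pushes it aside; it springs back to 0 when the tooth has passed.
- chuck: Bystander: loose steel drill chuck standing on the bench, 54 mm diameter, 88 mm high. Origin: centre of its underside.
- oil: Bystander: closed white oil bottle, 54 mm diameter, 115 mm high. Origin: centre of its underside.
- wrench: Bystander: steel wrench 190 mm long lying on the bench. Origin: middle of its underside; x along its length.
Things that resemble listed ones, but are neither listed nor needed, are in the scene too. There is more than one size of the template; the one meant has the size given above.

How it is judged:
On the way, in this order (a step that is already met when the one before it is completed fails the run):
1. the template lies flat on its seats with both pins through its holes, and at rest (distance between template and seat below 0.004 m and angle between the x axis of template and the x axis of seat, either way round below 0.04 rad and angle between template's own z axis and vertical below 0.03 rad and linear speed of template below 0.03 m/s), for 0.2 s.
2. the slide is past the pawl and the pawl has dropped in behind its tooth (value of joint slide above 0.057 m and value of joint pawl below 0.05 rad), for 0.2 s.
At the end, for the whole second after the job is handed in: The template lies on both pins, its origin within 4 mm of the seat point, turned less than 0.04 rad and tilted less than 0.03 rad, at rest; the slide stands beyond 0.057 m with the pawl back at rest (below 0.05 rad) behind its tooth (all of step 2 and distance between template and seat below 0.004 m and angle between the x axis of template and the x axis of seat, either way round below 0.04 rad and angle between template's own z axis and vertical below 0.03 rad and linear speed of template below 0.02 m/s); the robot touches nothing.
It fails at once if the template is dropped or slammed onto the pins (faster than 0.45 m/s within 30 mm above its seat) (horizontal distance between template and seat below 0.03 m and z of template in the frame of seat below 0.03 m and linear speed of template above 0.45 m/s).
It fails at once if a bystander is moved by more than 20 mm (distance of any of chuck, oil, wrench from where it was at the start of the episode above 0.02 m).
It also fails if it takes over 54 s, if anything falls off the work surface, if the arm or the gripper's body presses on something with over 40 N, if the wrist force passes 120 N, or if a joint passes its speed limit or range.

## Robot

A 6-joint arm with a two-finger parallel gripper is mounted at the origin on the work surface. World frame = base frame: x ahead of the robot, y to its left, z up, the work surface at z = 0. Lengths are in m, angles in rad, forces in N, time in s.
With the tool pointing down it reaches from about 0.4 to 0.825 m from the base axis. Payload 7 kg.
Tool frame: the origin (TCP) lies at the very end of the fingers, on their centre line; the grasp point (between the pads) lies 19 mm behind it (robot.grip_point_offset is the distance from the TCP to the grasp point, in m); z points along the fingers, y is the line along which they close (so a half turn about z gives the same grasp; the last joint's range is limited). The gripper opens to 88 mm and grips with 3 to 60 N. Pads are 19 mm wide; open, the fingers measure 130 mm over their backs; the gripper's body (78 mm by 193 mm) begins 47 mm behind the grasp point.
Start: joints at [1.634, 0.359, 0.012, 0, -1.224, -0.288], TCP at [0.15, 0.658, 0.227] pointing down, gripper open.
Joint ranges: [-3.07, 3.07], [-1.43, 2.12], [-1.02, 1.25], [-3.03, 1.67], [-3.05, -0], [-3.03, 3.03]. Speed limits (rad/s): [2.39, 2.39, 3.01, 3.14, 3.14, 3.14].

## Interface

Orientations are given as a unit quaternion [w, x, y, z].
In Python, from station import robot, cams, finder gives the robot as it stands.
- The arm moves only by the shell command python3 -m pendant 'ROWS' [OPENING] [FORCE]. ROWS is JSON, one flat list of numbers, 6 for each row, row after row: the shift along the world's x, y, z in mm, then the turn, a rotation vector about the world's x, y, z in rad. In form: [x, y, z, wx, wy, wz, x, y, z, wx, wy, wz, ...]. A call has 1 to 10 rows; each row is the pose to reach, as a shift and turn from the pose commanded when the call began; what a row does not reach only later rows make up. A row lasts 1/8 s, in which the tool goes at most 62.5 mm and 10.7 degrees, less where a joint would pass 70% of its speed; a pose out of reach is approached as far as the arm can. A call with a gripper value outside its range is refused whole. OPENING is the opening, from 0 (shut) to 1 (fully open), set as the call begins (- or left out, the last holds). The fingers move at their own pace and stop on an object; FORCE is the grip in N (left out, the last holds). Time passes only in rows, so rows that repeat a pose let the fingers close. It gives the time, the measured TCP pose, the force, the opening and the grip force at its end, in the units of the state.
- robot.read_state(): the state, without advancing time (a new reading comes with each control period).
- cams.camera(name): name is "side" or "top" or "wrist"; returns a dict with "frame" (384x512x3 uint8, red, green, blue), "fx", "fy", "cx", "cy" (pixels), "R" (3x3) and "t" (3): a world point X has camera coordinates R X + t; the wrist camera has in their place "T_tool_cam" (4x4, takes a point from camera to tool coordinates, whose origin is the TCP and whose axes are the flange's). Camera axes: x right, y down, z forward; pixel columns grow to the right and rows downward; lengths in m; the calibration is good to about 2 mm. The wrist camera is an equidistant fisheye: a pixel r from the principal point sees the ray r / f radians off the axis. A picture is of the moment at which its call begins: read the wrist's pose just before it. There is no depth.
- robot.job_done(): hands the job in; it is judged then, once.
Trained networks look in a picture, given as the dict that the camera call returned (one of the last four; its "shot" number tells which), for a name from the list of things; names that differ only in an ending like _2 or _b are one class to them, and where a whole thing is asked for, a point or a joint stands for the part that bears it (a point fixed in the world has none). Each returns a list of dicts, best first, with "confidence" (0 to 1); they miss things now and then, are a little off and sometimes report something else, mostly with a low value. They report only what shows in the picture. A call takes as long as a camera call. They do not tell look-alikes from the thing itself.
- finder.search_frame(target, picture): "rect" ([left, top, width, height] in pixels, round what is visible of it).
- finder.pinpoint(target, picture): "position" ([column, row] in pixels: a listed point, or the origin of a listed thing).
The state is a dict: "t": time; "qpos": joint angles; "dq": joint speeds; "joint_torque": joint torques, N m; "position": TCP position; "orientation": TCP orientation; "wrist_force": force on the tool from outside, world axes, zero at the start; "ft_torque": the same for the moment, N m; "gripper_width": finger opening in m; "finger_force": force on a finger pad.
Only numpy, scipy, OpenCV 4.12 (cv2) and the standard library are available. Lean on these libraries where they do the work, as an engineer would, in place of code of your own. Each camera call takes 0.05 s, during which the arm holds its last target. There are 200 camera calls.

## Working session

There is one attempt and no reset: what is moved stays moved. The work goes in short steps, Python scripts to look and compute and a shell command to move; the robot and the scene stay as the last step left them, time stands still between calls to the robot, and variables do not carry over. Pictures are saved under pics/ and viewed, at most 11 in all, crops included, and the job is handed in when it is done.

```bash
mkdir -p pics; ls
cat > h.py <<'E'
import numpy as np, cv2
from station import robot, cams, finder
from scipy.spatial.transform import Rotation as Rn
def ray(c,px,st=None):
    u=np.array(px,float)
    if 'T_tool_cam' in c:
        d=(u-[c['cx'],c['cy']])/[c['fx'],c['fy']]; th=np.linalg.norm(d)
        v=np.r_[d/max(th,1e-9)*np.sin(th),np.cos(th)]
        q=st['orientation']; R=Rn.from_quat([q[1],q[2],q[3],q[0]]).as_matrix()
        T=np.array(c['T_tool_cam']); return R@T[:3,3]+st['position'], R@T[:3,:3]@v
    R=np.array(c['R']); v=np.r_[(u-[c['cx'],c['cy']])/[c['fx'],c['fy']],1]
    return -R.T@np.array(c['t']), R.T@v
def atz(c,px,z,st=None):
    o,d=ray(c,px,st); return o+d*(z-o[2])/d[2]
def proj(c,X,st=None):
    X=np.array(X,float)
    if 'T_tool_cam' in c:
        q=st['orientation']; R=Rn.from_quat([q[1],q[2],q[3],q[0]]).as_matrix()
        T=np.array(c['T_tool_cam']); p=T[:3,:3].T@(R.T@(X-st['position'])-T[:3,3])
        r=np.hypot(p[0],p[1]); th=np.arctan2(r,p[2]); return np.array([c['cx']+c['fx']*th*p[0]/r,c['cy']+c['fy']*th*p[1]/r])
    p=np.array(c['R'])@X+c['t']; return np.array([c['cx']+c['fx']*p[0]/p[2],c['cy']+c['fy']*p[1]/p[2]])
def save(n,im): cv2.imwrite('pics/'+n,im[:,:,::-1])
E
python3 - <<'E'
from h import *
st=robot.read_state(); print(st)
for n in ['top','side']:
    c=cams.camera(n); save(n+'.png',c['frame'])
    print(n,c['fx'],c['cx'],c['cy'],-np.array(c['R']).T@c['t'])
    for t in ['fixture','seat','template','push_face','chuck','oil','wrench']:
        for d in finder.pinpoint(t,c): print(t,np.round(d['position'],1),round(d['confidence'],2), np.round(atz(c,d['position'],{'seat':.036,'push_face':.075}.get(t,0)),3))
E
```

```text
pics
{'t': 0.0, 'qpos': array([ 1.63412567e+00,  3.59401685e-01,  1.10980991e-02, -3.35066422e-04,
       -1.22410716e+00, -2.88140062e-01]), 'dq': array([-0.00058904, -0.00085541,  0.00064013, -0.00153184,  0.00014078,
        0.00074239]), 'joint_torque': array([-2.90268881e-04, -5.82716775e+01,  2.93048126e+01,  6.99684799e+00,
        6.86174812e-03, -1.63386785e-04]), 'position': array([0.15036754, 0.65755573, 0.22563291]), 'orientation': array([ 8.22317529e-04,  9.93682430e-01, -1.12225454e-01, -1.39675130e-05]), 'wrist_force': array([ 0.10712634, -0.67125228, -0.85998291]), 'ft_torque': array([ 0.05218496, -0.03743876,  0.04841701]), 'finger_force': 0.0, 'gripper_width': 0.08776730597857586}
top 475.24542020151716 247.8248239685001 190.73182390018655 [ 0.31523242 -0.01901635  1.73685538]
fixture [219.1 188. ] 0.72 [0.521 0.082 0.   ]
fixture [306.1 188.7] 0.57 [ 0.512 -0.238  0.   ]
seat [194.5 186.6] 0.84 [0.524 0.168 0.036]
template [309.4 187. ] 0.88 [ 0.518 -0.251  0.   ]
template [389.1 202.5] 0.69 [ 0.454 -0.541  0.   ]
template [326.7 268.7] 0.58 [ 0.219 -0.302  0.   ]
push_face [244.9 184.5] 0.63 [ 0.523 -0.014  0.075]
chuck [311.4 129.9] 0.71 [ 0.732 -0.266  0.   ]
chuck [109.  197.9] 0.45 [0.494 0.486 0.   ]
oil [284.5 119.5] 0.63 [ 0.774 -0.167  0.   ]
wrench [109.6 197. ] 0.82 [0.497 0.484 0.   ]
side 461.1615432306977 249.58766127303753 192.5501851164365 [0.4494913  1.00048461 1.00301069]
fixture [237.3 243.8] 0.7 [0.523 0.089 0.   ]
seat [233.9 254.2] 0.76 [0.526 0.161 0.036]
template [331.9 170.9] 0.92 [ 0.22  -0.279  0.   ]
template [267.3 125.7] 0.8 [ 0.455 -0.546  0.   ]
template [244.3 174.9] 0.73 [ 0.524 -0.231  0.   ]
push_face [244.4 199.6] 0.75 [ 0.51  -0.022  0.075]
chuck [184.8 167.4] 0.87 [ 0.735 -0.255  0.   ]
oil [162.4 187.4] 0.91 [ 0.791 -0.142  0.   ]
wrench [238.1 367.5] 0.7 [0.49  0.471 0.   ]
```

View pics/top.png

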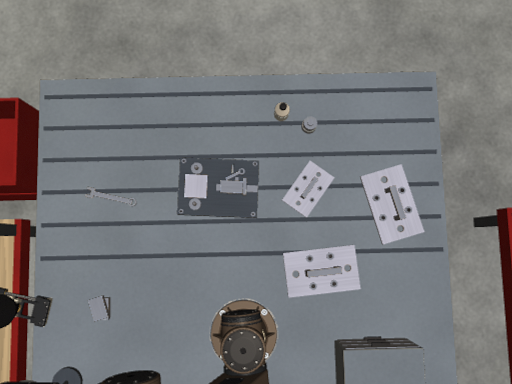

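View pics/side.png

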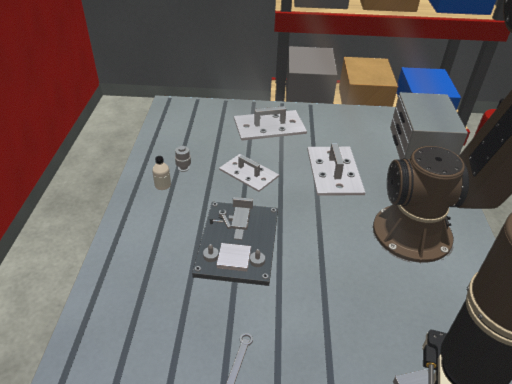

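The candidate templates in the top view are the small plate at (308,188), the plate at (391,203) and the plate at (321,271). The two big ones are about 75 px ≈ 270 mm long. The small one is about 48 px ≈ 180 mm, which fits the description. I'll confirm that in a crop and measure its outline.

Run:
```python
from h import *
for n,box in [('top',(270,150,350,225)),('side',(190,130,310,290))]:
    c=cams.camera(n); f=c['frame']; x0,y0,x1,y1=box
    if n=='top':
        save('crop.png',cv2.resize(f[y0:y1,x0-100:x1],None,fx=4,fy=4,interpolation=cv2.INTER_CUBIC))
    g=f.min(2)
    m=(g>185).astype(np.uint8); m2=np.zeros_like(m); m2[y0:y1,x0:x1]=m[y0:y1,x0:x1]
    cs=cv2.findContours(m2,0,2)[0]
    for k in sorted(cs,key=cv2.contourArea)[-2:]:
        r=cv2.minAreaRect(k); P=np.array([atz(c,p,.008)[:2] for p in cv2.boxPoints(r)])
        print(n,r,np.round(P,3).tolist(),np.linalg.norm(P[1]-P[0]),np.linalg.norm(P[2]-P[1]),P.mean(0))
```

```text
top ((330.0500183105469, 177.15003967285156), (2.8460497856140137, 3.1622774600982666), 71.56504821777344) [[0.555, -0.32], [0.558, -0.331], [0.548, -0.334], [0.545, -0.323]] 0.011695505019267763 0.010482792353715423 [ 0.5514918  -0.32677832]
top ((303.5000305175781, 208.5), (1.0, 8.600000381469727), 36.869895935058594) [[0.427, -0.214], [0.452, -0.234], [0.45, -0.237], [0.425, -0.217]] 0.03158965850751674 0.0036281781198712654 [ 0.43836429 -0.22525142]
side ((233.22560119628906, 254.96951293945312), (30.699968338012695, 21.534149169921875), 6.34019136428833) [[0.573, 0.176], [0.575, 0.096], [0.486, 0.102], [0.487, 0.181]] 0.0801788675137736 0.08942974569918934 [0.5301033  0.13882066]
side ((248.382080078125, 170.71226501464844), (53.22645950317383, 22.63096046447754), 29.05460548400879) [[0.612, -0.253], [0.585, -0.373], [0.412, -0.237], [0.446, -0.131]] 0.12297309273532252 0.22038424742532345 [ 0.51373631 -0.2486288 ]
```

View pics/crop.png

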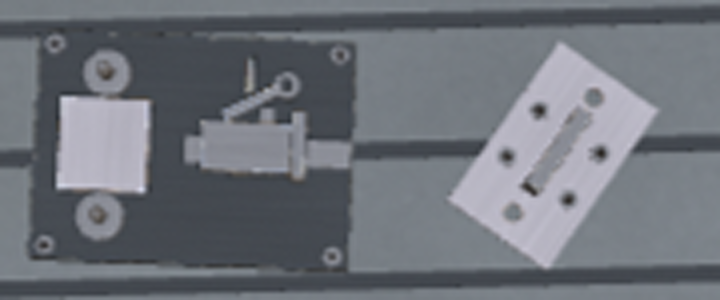

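The crop confirms the small plate: its corners give about 178 x 110 mm and its pin holes at (595,97) and (513,212) are about 128 mm apart. The fixture's pins are at crop (106,72) and (98,215), and its push plate at (299,145). I'll move over the fixture and look with the wrist camera.

```bash
python3 -m pendant '[350,-580,75,0,0,-0.39,350,-580,75,0,0,-0.39,350,-580,75,0,0,-0.39,350,-580,75,0,0,-0.39,350,-580,75,0,0,-0.39,350,-580,75,0,0,-0.39,350,-580,75,0,0,-0.39,350,-580,75,0,0,-0.39,350,-580,75,0,0,-0.39,350,-580,75,0,0,-0.39]' 1 && python3 -m pendant '[0,0,0,0,0,0,0,0,0,0,0,0,0,0,0,0,0,0]'
python3 - <<'E'
from h import *
st=robot.read_state(); c=cams.camera('wrist'); save('w1.png',c['frame']); print(st['t'],st['position'],c['fx'],np.round(c['T_tool_cam'],3))
for t,z in [('fixture',0),('seat',.036),('push_face',.075),('template',0)]:
    for d in finder.pinpoint(t,c): print(t,np.round(d['position'],1),round(d['confidence'],2), np.round(atz(c,d['position'],z,st),4))
E
```

```text
t: 2.15
position: [0.4722, 0.1243, 0.2961]
orientation: [-0.001, 0.953, -0.302, 0.0]
wrist_force: [0.5, 0.9, 0.5]
gripper_width: 0.0877
finger_force: 0.0
t: 2.52
position: [0.471, 0.127, 0.2953]
orientation: [-0.0, 0.953, -0.302, -0.0]
wrist_force: [0.1, 1.0, 1.0]
gripper_width: 0.0877
finger_force: 0.0
2.525 [0.47095309 0.1270489  0.29526195] 297.3186396354542 [[ 0.001 -0.955 -0.297  0.081]
 [ 1.     0.     0.001 -0.   ]
 [-0.001 -0.297  0.955 -0.158]
 [ 0.     0.     0.     1.   ]]
fixture [259.3 107.5] 0.97 [0.5235 0.08   0.    ]
seat [210.1 138.6] 0.58 [0.5291 0.1621 0.036 ]
push_face [329.7  70. ] 0.87 [ 0.5162 -0.0227  0.075 ]
template [499.7 148.9] 0.9 [ 0.2086 -0.2917  0.    ]
template [421.9  15.5] 0.79 [ 0.5106 -0.2463  0.    ]
```

View pics/w1.png

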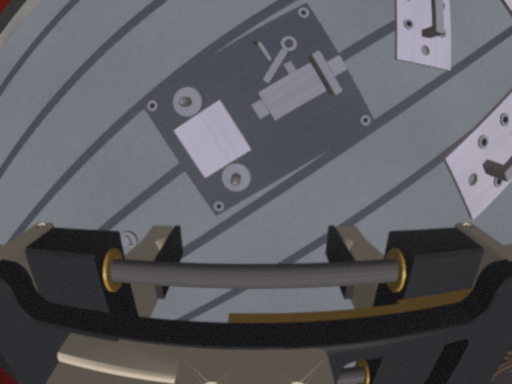

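The wrist view shows the shoulder discs with the pins at (187,101) and (236,178). The base's corner screws are at (152,105), (304,13), (365,120) and (219,206). I'll measure the fixture pose from these.

```bash
cat > fx.py <<'E'
from h import *
def blob(c,px,r,thr):
    f=cv2.cvtColor(c['frame'],cv2.COLOR_RGB2GRAY); x,y=map(int,px); s=f[y-r:y+r+1,x-r:x+r+1]
    m=(s>thr).astype(np.uint8); k=max(cv2.findContours(m,0,2)[0],key=cv2.contourArea)
    e=cv2.fitEllipse(cv2.convexHull(k)); return np.array([x-r+e[0][0],y-r+e[0][1]]),e[1]
E
python3 - <<'E'
from fx import *
st=robot.read_state(); c=cams.camera('wrist')
D=[]
for p in [(187,101),(236,178)]:
    b,s=blob(c,p,19,100); q=atz(c,b,.036,st); D.append(q); print(b,s,q)
d=D[0]-D[1]; print('discs',np.linalg.norm(d),np.degrees(np.arctan2(d[1],d[0])),(D[0]+D[1])/2)
S=[]
for p in [(152,105),(304,13),(365,120),(219,206)]:
    b,s=blob(c,p,8,100); q=atz(c,b,.02,st); S.append(q); print(b,s,q)
S=np.array(S); m=S.mean(0); y=(S[0]+S[3]-S[1]-S[2]);x=S[0]+S[1]-S[2]-S[3]
print(m,np.linalg.norm(x)/2,np.linalg.norm(y)/2,np.degrees([np.arctan2(-y[0],y[1]),np.arctan2(x[1],x[0])]), 'seat',m+.08*y/np.linalg.norm(y))
im=cv2.resize(c['frame'][60:220,120:400],None,fx=2.8,fy=2.8,interpolation=cv2.INTER_CUBIC); save('w1c.png',im)
E
```

```text
[190.17733002 105.05874825] (29.773761749267578, 40.61720275878906) [0.58499775 0.15644069 0.036     ]
[232.86808586 173.07646179] (28.957820892333984, 40.206092834472656) [0.46961428 0.16521825 0.036     ]
discs 0.11571686213419521 -4.3502777231165 [0.52730602 0.16082947 0.036     ]
[151.9732523  105.50446892] (10.145133018493652, 11.160014152526855) [0.6229305  0.20651694 0.02      ]
[303.20966387  12.26435757] (9.588650703430176, 11.18206787109375) [ 0.60666655 -0.05571802  0.02      ]
[365.10319614 120.00318623] (9.826394081115723, 10.486180305480957) [ 0.42095423 -0.04412654  0.02      ]
[218.33148289 205.80188751] (9.49510669708252, 10.307214736938477) [0.43777956 0.21822295 0.02      ]
[0.52208271 0.08122383 0.02      ] 0.18579715546758216 0.262813501759757 [-3.60927209 -3.59457643] seat [0.52711887 0.16106516 0.02      ]
```

```bash
python3 -m pendant '[-16,-327,0,0,0,0,-16,-327,0,0,0,0,-16,-327,0,0,0,0,-16,-327,0,0,0,0,-16,-327,0,0,0,0,-16,-327,0,0,0,0,-16,-327,0,0,0,0,-16,-327,0,0,0,0]'
python3 - <<'E'
from h import *
st=robot.read_state(); c=cams.camera('wrist'); save('w2.png',c['frame']); print(st['t'],st['position'])
for d in finder.pinpoint('template',c): print(np.round(d['position'],1),round(d['confidence'],2), np.round(atz(c,d['position'],0,st),4))
E
```

```text
t: 3.82
position: [0.4556, -0.2, 0.2953]
orientation: [-0.0, 0.953, -0.302, 0.0]
wrist_force: [-0.5, 0.2, -0.7]
gripper_width: 0.0877
finger_force: 0.0
3.825 [ 0.45562414 -0.199951    0.29533921]
[429.6  43.8] 0.92 [ 0.447  -0.5565  0.    ]
[259.7 104.3] 0.76 [ 0.5119 -0.2503  0.    ]
[373.2 233.5] 0.56 [ 0.2167 -0.2931  0.    ]
```

View pics/w2.png

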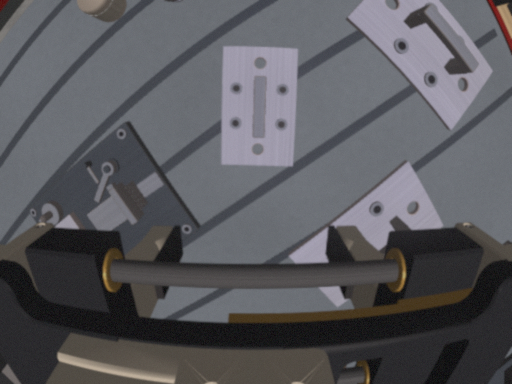

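The template is upright in the wrist view: corners (223,46), (298,48), (293,166), (221,164), pin holes at (260,62) and (258,149), bar at (259,106).

Run:
```python
from fx import *
st=robot.read_state(); c=cams.camera('wrist')
f=cv2.cvtColor(c['frame'],cv2.COLOR_RGB2GRAY)
m=np.zeros_like(f); m[35:176,205:310]=(f[35:176,205:310]>150)
m=cv2.morphologyEx(m,cv2.MORPH_CLOSE,np.ones((3,3)))
k=max(cv2.findContours(m,0,1)[0],key=cv2.contourArea)[:,0]
P=np.array([atz(c,p,.008,st)[:2] for p in k],np.float32)
r=cv2.minAreaRect(P); print(r)
# hole centroids: dark blobs; project plate-top plane
H=[]
for p in [(260,62),(258,149)]:
    s=f[p[1]-9:p[1]+10,p[0]-9:p[0]+10]; b=(s<150).astype(np.uint8)
    n,l,stt,ce=cv2.connectedComponentsWithStats(b); i=1+np.argmax(stt[1:,4]); q=np.array(p)-9+ce[i]; print(q,stt[i]); H.append(atz(c,q,.008,st))
d=H[0]-H[1]; print(np.linalg.norm(d),np.degrees(np.arctan2(d[1],d[0])),(H[0]+H[1])/2)
# bar top
s=f.copy(); 
b=np.zeros_like(f); b[68:143,246:274]=f[68:143,246:274]<150
k=max(cv2.findContours(b,0,1)[0],key=cv2.contourArea)[:,0]
P=np.array([atz(c,p,.054,st)[:2] for p in k],np.float32); print(cv2.minAreaRect(P))
```

```text
((0.5112777948379517, -0.24767783284187317), (0.10811184346675873, 0.178629070520401), 53.234764099121094)
[260.08270677  62.60150376] [  3   4  13  13 133]
[257.59677419 148.60483871] [  3   3  13  12 124]
0.13001932646442546 -36.606715292276675 [ 0.51127771 -0.24767861  0.008     ]
((0.5110010504722595, -0.24751925468444824), (0.019845476374030113, 0.08518605679273605), 54.87347412109375)
```

```bash
python3 -m pendant '[56,-48,-30,0,0,-0.026,56,-48,-90,0,0,-0.026,56,-48,-150,0,0,-0.026,56,-48,-205,0,0,-0.026,56,-48,-245,0,0,-0.026,56,-48,-265,0,0,-0.026,56,-48,-267,0,0,-0.026,56,-48,-267,0,0,-0.026]' 1 && python3 -m pendant '[0,0,0,0,0,0,0,0,0,0,0,0,0,0,0,0,0,0,0,0,0,0,0,0,0,0,0,0,0,0]' 0 40
```

```text
t: 4.97
position: [0.5123, -0.2485, 0.0292]
orientation: [-0.0, 0.949, -0.314, 0.001]
wrist_force: [-0.0, 0.4, 0.4]
gripper_width: 0.0878
finger_force: 0.0
t: 5.6
position: [0.5114, -0.2489, 0.0284]
orientation: [-0.0, 0.949, -0.315, 0.0]
wrist_force: [0.7, 0.1, 0.3]
gripper_width: 0.0433
finger_force: 0.0
```

```bash
python3 -m pendant '[0,0,0,0,0,0,0,0,0,0,0,0,0,0,0,0,0,0,0,0,0,0,0,0,0,0,0,0,0,0,0,0,0,0,0,0]' 0 40
```

```text
t: 6.35
position: [0.5116, -0.2488, 0.0283]
orientation: [-0.0, 0.949, -0.315, 0.0]
wrist_force: [1.0, 0.4, -1.2]
gripper_width: 0.0157
finger_force: 40.0
```

```bash
python3 -m pendant '[0,0,10,0,0,0,0,0,30,0,0,0,0,0,65,0,0,0,0,0,105,0,0,0,0,0,130,0,0,0,0,0,130,0,0,0,0,0,130,0,0,0]'
cat > hold.py <<'E'
from fx import *
st=robot.read_state(); c=cams.camera('wrist')
f=cv2.cvtColor(c['frame'],cv2.COLOR_RGB2GRAY); save('w3.png',c['frame'])
q=st['orientation']; R=Rn.from_quat([q[1],q[2],q[3],q[0]]).as_matrix()
zt=st['position'][2]-.0283+.008; print(st['position'],np.degrees(np.arctan2(R[1,0],R[0,0])))
for sx in (1,-1):
    p=proj(c,st['position']+R@[.065*sx,0,.0203],st); print('pred',p)
E
python3 hold.py
```

```text
t: 7.22
position: [0.5102, -0.2485, 0.157]
orientation: [-0.0, 0.949, -0.315, -0.001]
wrist_force: [-0.0, -0.2, -5.5]
gripper_width: 0.0157
finger_force: 40.0
[ 0.5102274  -0.24851095  0.15699761] -36.74623595286553
pred [254.23754755 126.82364238]
pred [254.05457573 303.93185603]
```

View pics/w3.png

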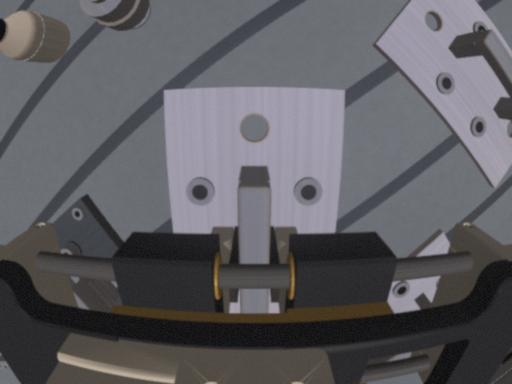

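The held plate shows its +x hole at (254,128), against a predicted (254.2,126.8), so it sits straight in the grip. I'll refine the offset.

```bash
cat > hold2.py <<'E'
from fx import *
st=robot.read_state(); c=cams.camera('wrist'); f=cv2.cvtColor(c['frame'],cv2.COLOR_RGB2GRAY)
q=st['orientation']; R=Rn.from_quat([q[1],q[2],q[3],q[0]]).as_matrix()
def tl(p): # pixel -> tool xy at plate top
    o,d=ray(c,p,st); o=R.T@(o-st['position']); d=R.T@d; return (o+d*(.0203-o[2])/d[2])[:2]
b=(f[108:148,234:274]<150).astype(np.uint8)
n,l,s,ce=cv2.connectedComponentsWithStats(b); i=1+np.argmax(s[1:,4]); h=tl(ce[i]+[234,108]); print(ce[i]+[234,108],s[i],'hole tool mm',h*1000)
for a in (160,200,305,340): # far edge column positions
    pass
L=[];Rr=[]
for row in range(100,225,5):
    e=np.abs(np.diff(f[row].astype(int))); 
    l=130+np.argmax(e[130:185]); r=325+np.argmax(e[325:370]); L.append(tl((l+.5,row))); Rr.append(tl((r+.5,row)))
for Q in (L,Rr):
    Q=np.array(Q); vx=cv2.fitLine(Q.astype(np.float32),cv2.DIST_HUBER,0,.01,.01).ravel(); print('edge',np.degrees(np.arctan(vx[1]/vx[0])),np.median(Q[:,1])*1000)
E
python3 hold2.py
```

```text
[254.14417989 127.78968254] [  5   5  31  31 756] hole tool mm [ 6.44140766e+01 -5.52278519e-02]
edge -0.07937204 -55.378283999890954
edge -0.15791288 54.90464852750993
```

```bash
python3 -m pendant '[1,30,0,0,0,0.05,3,80,0,0,0,0.15,6,140,0,0,0,0.25,9,200,0,0,0,0.35,12,260,0,0,0,0.45,14,320,0,0,0,0.52,16,370,0,0,0,0.56,17,400,0,0,0,0.578,17.5,410,0,0,0,0.578,17.5,410,0,0,0,0.578]' && python3 -m pendant '[0,0,-10,0,0,0,0,0,-20,0,0,0,0,0,-20,0,0,0,0,0,-20,0,0,0]'
python3 hold.py; python3 hold2.py
```

```text
t: 8.57
position: [0.5284, 0.1611, 0.1573]
orientation: [0.001, 1.0, -0.031, -0.001]
wrist_force: [-0.1, 0.0, -4.9]
gripper_width: 0.0153
finger_force: 40.0
t: 9.07
position: [0.5291, 0.1607, 0.1384]
orientation: [0.0, 0.999, -0.032, 0.0]
wrist_force: [0.1, 1.3, -4.9]
gripper_width: 0.0159
finger_force: 40.0
[0.52908693 0.16074728 0.13835046] -3.623860869785219
pred [253.91487117 126.95303167]
pred [253.79903789 303.96706012]
[254.2853067  127.82596291] [  5   5  31  30 701] hole tool mm [64.47095402  0.22233219]
edge 0.0021202986 -55.17405723436259
edge -0.064979576 55.30817160613491
```

View pics/w3.png

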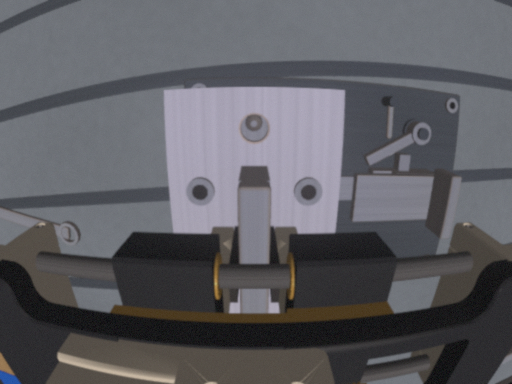

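Pin +x shows through the hole at (254,122), near the middle. I'll compare the tip's position with the hole axis in numbers.

Run:
```python
from fx import *
ps=[]
for i in range(3):
    ps.append(robot.read_state()['position']); c=cams.camera('wrist')
st=robot.read_state(); st['position']=np.mean(ps,0); print(np.round(ps,4).tolist())
xd=np.array([np.cos(np.radians(-3.6)),np.sin(np.radians(-3.6)),0]); seat=np.array([.5271,.1611,0])
for z in (.056,.068): print(z,'fixture-pred pin',proj(c,seat+.065*xd+[0,0,z],st),'hole-axis pred',proj(c,st['position']*[1,1,0]+.0645*xd+[0,0,z],st))
im=cv2.resize(c['frame'][104:152,230:278],None,fx=10,fy=10,interpolation=cv2.INTER_CUBIC); save('z.png',im)
```

```text
[[0.5292, 0.1611, 0.1387], [0.5292, 0.1611, 0.1387], [0.5291, 0.1612, 0.1387]]
0.056 fixture-pred pin [254.13516721 122.66250627] hole-axis pred [253.92174625 120.74248445]
0.068 fixture-pred pin [254.14788666 123.82120204] hole-axis pred [253.92342795 121.80176793]
```

View pics/z.png

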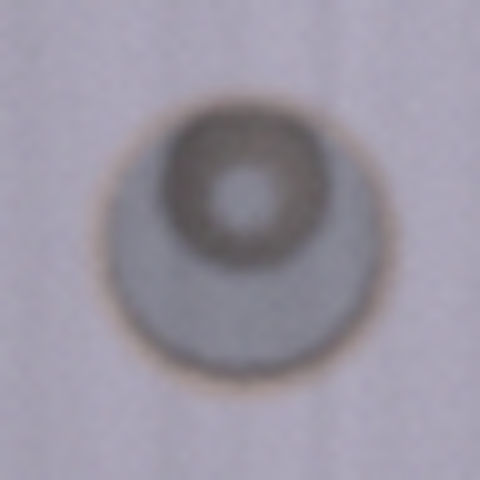

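The tip is about 1.3–1.9 mm to the -x side of the hole axis, so I'll shift x by -1.5 mm and lower in two stages.

```bash
python3 -m pendant '[-1.5,0,-10,0,0,0,-1.5,0,-22,0,0,0,-1.5,0,-32,0,0,0,-1.5,0,-40,0,0,0,-1.5,0,-45,0,0,0,-1.5,0,-50,0,0,0,-1.5,0,-50,0,0,0]'; python3 -m pendant '[0,0,-4,0,0,0,0,0,-8,0,0,0,0,0,-8,0,0,0]'
```

```text
t: 10.2
position: [0.5273, 0.161, 0.088]
orientation: [0.0, 1.0, -0.031, -0.0]
wrist_force: [-0.0, -0.3, -4.5]
gripper_width: 0.0157
finger_force: 40.0
t: 10.58
position: [0.5272, 0.161, 0.08]
orientation: [0.0, 1.0, -0.031, -0.0]
wrist_force: [0.0, -0.3, -5.4]
gripper_width: 0.016
finger_force: 40.0
```

```bash
python3 -m pendant '[0,0,-4,0,0,0,0,0,-8,0,0,0,0,0,-12,0,0,0,0,0,-14,0,0,0,0,0,-14,0,0,0]'; python3 -m pendant '[0,0,-1,0,0,0,0,0,-1.7,0,0,0,0,0,-1.7,0,0,0]'
```

```text
t: 11.2
position: [0.5273, 0.1611, 0.0661]
orientation: [0.0, 1.0, -0.031, -0.0]
wrist_force: [-0.5, 0.1, -5.2]
gripper_width: 0.0157
finger_force: 40.0
t: 11.58
position: [0.5274, 0.1611, 0.0646]
orientation: [-0.0, 1.0, -0.031, -0.0]
wrist_force: [-0.7, -0.2, -4.7]
gripper_width: 0.0158
finger_force: 40.0
```

```bash
python3 -m pendant '[0,0,-0.6,0,0,0,0,0,-1,0,0,0,0,0,-1,0,0,0]'
```

```text
t: 11.95
position: [0.5275, 0.1612, 0.0643]
orientation: [-0.0, 1.0, -0.031, 0.0]
wrist_force: [-4.4, -0.8, 4.6]
gripper_width: 0.0153
finger_force: 40.0
```

Contact (about +9 N change), seated at the expected height. Releasing.

```bash
python3 -m pendant '[0,0,0,0,0,0,0,0,0,0,0,0,0,0,0,0,0,0,0,0,0,0,0,0,0,0,0,0,0,0]' 0.6 && python3 -m pendant '[0,0,15,0,0,0,0,0,45,0,0,0,0,0,90,0,0,0,0,-50,130,0,0,0,0,-100,150,0,0,0,0,-160,150,0,0,0,0,-200,150,0,0,0,0,-200,150,0,0,0,0,-200,150,0,0,0]' 0.6
python3 - <<'E'
from fx import *
ps=robot.read_state(); c=cams.camera('wrist'); save('w4.png',c['frame']); print(ps['position'])
for t,z in [('template',.036),('push_face',.075),('seat',.036)]:
    for d in finder.pinpoint(t,c): print(t,np.round(d['position'],1),round(d['confidence'],2), np.round(atz(c,d['position'],z,ps),4))
E
```

```text
t: 12.58
position: [0.5275, 0.1611, 0.0636]
orientation: [-0.0, 1.0, -0.031, -0.0]
wrist_force: [0.4, 0.0, 0.1]
gripper_width: 0.0519
finger_force: 0.0
t: 13.7
position: [0.5276, -0.0389, 0.2144]
orientation: [-0.0, 0.999, -0.032, 0.0]
wrist_force: [-0.5, 0.5, -0.3]
gripper_width: 0.0528
finger_force: 0.0
[ 0.52755364 -0.03886583  0.21442359]
template [100.1 183.7] 0.62 [0.5251 0.161  0.036 ]
push_face [237.4 188.1] 0.57 [ 0.5192 -0.021   0.075 ]
push_face [101.5 182.8] 0.43 [0.5356 0.1351 0.075 ]
```

View pics/w4.png

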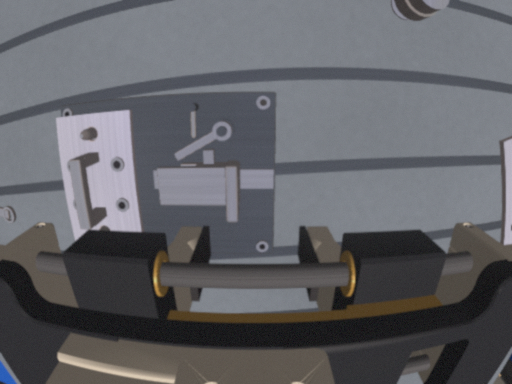

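The template sits on its pins, with the +x pin sticking up through its hole at (88,133). The push plate's rear edge is at column 238, rows 165–222, which is y ≈ -0.021. I'll go behind it with the fingers shut.

```bash
python3 -m pendant '[-16,-46,-20,0,0,0,-16,-46,-80,0,0,0,-16,-46,-130,0,0,0,-16,-46,-152,0,0,0,-16,-46,-152,0,0,0,-16,-46,-152,0,0,0]' 0 && python3 -m pendant '[0.6,10,0,0,0,0,1.2,20,0,0,0,0,1.9,30,0,0,0,0,2.5,40,0,0,0,0,2.5,40,0,0,0,0]' 0
```

```text
t: 14.65
position: [0.5124, -0.0843, 0.0626]
orientation: [-0.0, 1.0, -0.031, 0.001]
wrist_force: [0.2, -1.1, 0.6]
gripper_width: 0.0014
finger_force: 0.0
t: 15.28
position: [0.514, -0.044, 0.0617]
orientation: [-0.0, 1.0, -0.031, 0.0]
wrist_force: [0.3, -0.6, -0.1]
gripper_width: 0.0005
finger_force: 0.0
```

```bash
for i in 1; do python3 -m pendant '[0.4,6,0,0,0,0,0.8,12,0,0,0,0,1.1,18,0,0,0,0,1.1,18,0,0,0,0]'; done; python3 -m pendant '[0.4,6,0,0,0,0,0.8,12,0,0,0,0,1.1,18,0,0,0,0,1.1,18,0,0,0,0]'
```

```text
t: 15.78
position: [0.5149, -0.0268, 0.0616]
orientation: [0.0, 1.0, -0.031, -0.0]
wrist_force: [0.5, -1.7, 0.1]
gripper_width: 0.0003
finger_force: 1.0
t: 16.27
position: [0.5161, -0.0089, 0.0616]
orientation: [0.0, 1.0, -0.031, -0.0]
wrist_force: [0.4, -2.3, -0.9]
gripper_width: 0.0008
finger_force: 1.3
```

```bash
python3 -m pendant '[0.4,6,0,0,0,0,0.8,12,0,0,0,0,1.3,20,0,0,0,0,1.3,20,0,0,0,0]'
python3 - <<'E'
from fx import *
ps=robot.read_state(); c=cams.camera('wrist'); save('w5.png',c['frame'])
for d in finder.pinpoint('push_face',c): print(np.round(d['position'],1),round(d['confidence'],2), np.round(atz(c,d['position'],.075,ps),4))
E
```

```text
t: 16.77
position: [0.5175, 0.0115, 0.0616]
orientation: [-0.0, 1.0, -0.031, 0.0]
wrist_force: [0.2, 0.1, -0.5]
gripper_width: 0.0009
finger_force: 0.1
```

View pics/w5.png

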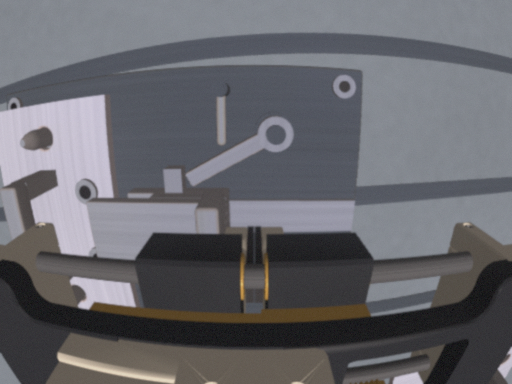

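The tooth (174,180) now lies ahead of the pawl tip (190,178), so it seems just past. I'll push on gently to the end stop.

```bash
python3 - <<'E'
from fx import *
ps=robot.read_state(); c=cams.camera('wrist')
print(atz(c,(218.5,208),.087,ps))
E
python3 -m pendant '[0.1,2,0,0,0,0,0.2,4,0,0,0,0,0.2,4,0,0,0,0]'; python3 -m pendant '[0.1,2,0,0,0,0,0.2,4,0,0,0,0,0.2,4,0,0,0,0]'
```

```text
[0.54908175 0.02649541 0.087     ]
t: 17.3
position: [0.5177, 0.0152, 0.0616]
orientation: [0.0, 1.0, -0.031, 0.0]
wrist_force: [-0.2, -1.9, -1.1]
gripper_width: 0.0004
finger_force: 0.9
t: 17.68
position: [0.5177, 0.0177, 0.0617]
orientation: [0.001, 1.0, -0.031, -0.0]
wrist_force: [3.0, -11.9, -0.4]
gripper_width: 0.0001
finger_force: 5.8
```

```bash
python3 -m pendant '[0.1,2,0,0,0,0,0.1,2,0,0,0,0,0.1,2,0,0,0,0]'; python3 -m pendant '[-0.6,-10,0,0,0,0,-2,-30,0,0,0,0,-3,-45,50,0,0,0,-3,-45,110,0,0,0,-3,-45,150,0,0,0,-3,-45,150,0,0,0,-3,-45,150,0,0,0]'
python3 - <<'E'
from fx import *
ps=robot.read_state(); c=cams.camera('wrist'); im=cv2.resize(c['frame'][80:260,0:280],None,fx=2.8,fy=2.8,interpolation=cv2.INTER_CUBIC); save('w6.png',im); print(ps['t'])
for t,z in [('push_face',.075),('template',.036)]:
  for d in finder.pinpoint(t,c): print(t,np.round(d['position'],1),round(d['confidence'],2), np.round(atz(c,d['position'],z,ps),4))
E
```

```text
t: 18.05
position: [0.5176, 0.018, 0.0617]
orientation: [0.002, 1.0, -0.031, -0.001]
wrist_force: [5.6, -22.1, -0.2]
gripper_width: 0.0004
finger_force: 10.8
t: 18.92
position: [0.5145, -0.0235, 0.2111]
orientation: [-0.0, 1.0, -0.031, -0.0]
wrist_force: [-1.5, -0.1, -0.1]
gripper_width: 0.0003
finger_force: 0.0
18.925
push_face [199.4 176.6] 0.73 [0.5218 0.0326 0.075 ]
template [410.3 319.7] 0.88 [ 0.249  -0.2688  0.036 ]
template [109.5 172. ] 0.87 [0.5265 0.1571 0.036 ]
```

View pics/w6.png

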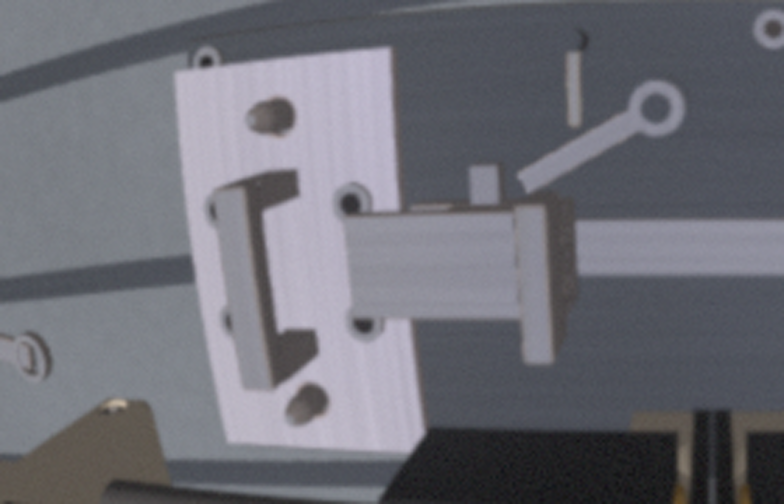

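Both pins stick up through the template at crop (270,115) and (305,403), and the tongue covers its edge. The tooth (485,185) is past the pawl tip (525,180), the pawl has swung in, and the arm is clear.

```bash
python3 -c "
from station import robot; print(robot.job_done())"
```

```text
the job is handed in; nothing more can be done
None
```

The template is seated on both pins, the clamp slide is against its end stop with the pawl behind its tooth, and the job was handed in at about 19 s; no verdict came back, so this rests on the last wrist-camera picture.

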